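# Lean a turned leg in a cradle, regrip it and stand it up to dry

## Robot

A 7-joint arm with a two-finger parallel gripper is mounted at the origin on the work surface. World frame = base frame: x ahead of the robot, y to its left, z up, the work surface at z = 0. Lengths are in m, angles in rad, forces in N, time in s.
With the tool pointing down it reaches from about 0.35 to 0.9 m from the base axis. Payload 8.1 kg.
Tool frame: the origin (TCP) lies at the very end of the fingers, on their centre line; the grasp point (between the pads) lies 19 mm behind it; z points along the fingers, y is the line along which they close (so a half turn about z gives the same grasp; the last joint's range is limited). The gripper opens to 92 mm and grips with 3 to 60 N. Pads are 19 mm wide; open, the fingers measure 130 mm over their backs; the gripper's body (75 mm by 190 mm) begins 47 mm behind the grasp point.
Start: joints at [-1.448, 0.434, 0.025, 1.573, -0.012, 1.134, -0.075], TCP at [0.14, 0.609, 0.194] pointing down, gripper open.
Joint ranges: [-2.62, 2.62], [-0.44, 2.09], [-1.27, 1.32], [0.08, 2.57], [-1.32, 4.46], [0.12, 2], [-2.74, 2.74]. Speed limits (rad/s): [2.22, 2.22, 3.01, 3.01, 3.14, 3.14, 3.14].

## Interface

Orientations are given as a rotation vector (axis times angle).
In Python, from cell import arm gives the robot as it stands.
- The arm moves only by the tool jog_arm, never from a script. Its argument "rows" is a list of rows, each a list of 3 entries, a list of its own where there are three numbers: the shift along the world's x, y, z in cm, then the turn, a rotation vector about the world's x, y, z in degrees, then the opening, from 0 (shut) to 1 (fully open). A call has 1 to 8 rows; each row is the pose to reach, as a shift and turn from the pose commanded when the call began; what a row does not reach only later rows make up. A row lasts 1/8 s, in which the tool goes at most 62.5 mm and 10.7 degrees, less where a joint would pass 70% of its speed; a pose out of reach is approached as far as the arm can. A call with a gripper value outside its range is refused whole. The fingers move at their own pace and stop on an object; "newtons" is the grip in N (left out, the last holds). Time passes only in rows, so rows that repeat a pose let the fingers close. It gives the time, the measured TCP pose, the force, the opening and the grip force at its end, in the units of the state.
- arm.observe(): the state, without advancing time (a new reading comes with each control period).
- arm.get_image(name): name is "scene" or "side" or "wrist"; returns a dict with "img" (384x512x3 uint8, red, green, blue), "depth" (384x512 float32, m along the optical axis (not along the pixel's ray), 0 where there is no reading), "fx", "fy", "cx", "cy" (pixels), "dist_coeffs" ([k1, k2, p1, p2, k3] as OpenCV has them; the pictures are not rectified), "rvec" (rotation vector, rad) and "tvec" (3), from world to camera coordinates, as OpenCV has them; the wrist camera has in their place "mount" (4x4, takes a point from camera to tool coordinates, whose origin is the TCP and whose axes are the flange's). Camera axes: x right, y down, z forward; pixel columns grow to the right and rows downward; lengths in m; the calibration is good to about 2 mm. A picture is of the moment at which its call begins: read the wrist's pose just before it.
- arm.sign_off(): hands the job in; it is judged then, once.
The state is a dict: "clock": time; "joints": joint angles; "dq": joint speeds; "joint_efforts": joint torques, N m; "position": TCP position; "ee_rot": TCP orientation; "force": force on the tool from outside, world axes, zero at the start; "ft_torque": the same for the moment, N m; "width": opening from 0.0 (shut) to 1.0 (fully open); "gripper_force": force on a finger pad.
Only numpy, scipy, OpenCV 4.12 (cv2) and the standard library are available. Lean on these libraries where they do the work, as an engineer would, in place of code of your own. Each camera call takes 0.05 s, during which the arm holds its last target. There are 200 camera calls.

## Task

Pick up the pale turned furniture leg that lies on the bench and lean it in the blue sloping cradle, square end down near the lip, then let go of it. Take a new grip and stand the leg upright on its square end, wholly on the round cork pad, and let go. Do not drop the leg or let it topple, and leave the tin, the dark finished leg and the sanding block where they are.

Things in the scene. Friction and masses are not known exactly. Their poses are not given: they have to be found in the camera images.
- leg_center (a point): Mid-length of the pale wooden leg (180 mm long, about 0.15 kg, varies), on its axis. Its x axis runs along the leg from square end to slim round end. x -90 to -20 mm: block 46 x 46 mm, faces square to y and z; -20 to -12: round collar 36 mm across; -12 to +90: round shaft 28 mm across, for gripping. Centre of mass at x = -27 mm. At first it lies level on its block, axis 23 mm above the bench.
- leg_foot (a point): Centre of the leg's flat square end face (46 x 46 mm), 90 mm from leg_center along -x; axes as leg_center.
- cradle: Fixed blue cradle on a dark plate 150 x 80 x 12 mm; origin under the plate's middle, on the bench. Its flat bed rises 35 degrees from level towards the cradle's own +x (bed faces -x and up), 68 mm up the slope from a lip square to it, 30 mm tall; the leg's shaft overhangs freely above. Along the lowest 55 mm two cheeks 14 mm tall, 54 mm apart inside, keep the 46 mm block centred.
- cradle_seat (a point): Where the centre of the leg's square end face lies when the leg leans fully home in the cradle: against the lip, centred, its axis 23 mm off the bed and rising 35 degrees from level towards the cradle's +x. 63 mm from the cradle's origin towards its -x, 69 mm above the bench; axes as the cradle's.
- pad: Fixed round cork pad 120 mm in diameter, 6 mm thick, on one half of a fixed plywood board (140 x 270 x 18 mm). Origin at the centre of its underside, 18 mm above the bench: its top is 24 mm above the bench.
- tin: Bystander: red tin 68 mm in diameter, 78 mm high, standing on the other half of the board; origin at the centre of its underside.
- finished_leg: Bystander: dark finished leg of the same shape, 180 mm tall, standing on the bench beyond the work; origin half-way up.
- sanding_block: Bystander: cork sanding block 67 x 112 x 37 mm on the bench beyond the work; origin at the centre of its underside.
Not all that is in view belongs to the job. Leave any red look-alike of the cradle alone.

How it is judged:
By the outcome, as a careful person would: the job done as asked, in the order asked, and still so for the second after the job is handed in, with the robot touching nothing.
It also fails if it takes over 54 s, if anything falls off the work surface, if the arm or the gripper's body presses on something with over 40 N, if the wrist force passes 120 N, or if a joint passes its speed limit or range.

## Working session

There is one attempt and no reset: what is moved stays moved. The work goes in short steps, Python scripts to look and compute and a tool call to move; the robot and the scene stay as the last step left them, time stands still between calls to the robot, and variables do not carry over. Pictures are saved under pics/ and viewed, at most 10 in all, crops included, and the job is handed in when it is done.

Besides the shell and the picture viewer there is one more tool, called after ">>>" as name([rows], argument=value, ...), one row to a line, values as JSON. jog_arm: Moves the arm, as the interface text tells. Its arguments: {"type":"object","properties":{"rows":{"type":"array","items":{"type":"array"}},"newtons":{"type":"number"}},"required":["rows"]}

```bash
mkdir -p pics
cat > h.py <<'E'
import numpy as np, cv2
from cell import arm
from scipy.spatial.transform import Rotation as R
def cloud(n):
    s=arm.observe(); d=arm.get_image(n); K=np.array([[d["fx"],0,d["cx"]],[0,d["fy"],d["cy"]],[0,0,1]])
    h,w=d["depth"].shape; u,v=np.meshgrid(np.arange(w),np.arange(h))
    p=cv2.undistortPoints(np.stack([u,v],-1).reshape(-1,1,2).astype(np.float32),K,np.array(d["dist_coeffs"],float)).reshape(h,w,2)
    z=d["depth"]; c=np.dstack([p[...,0]*z,p[...,1]*z,z])
    if n=="wrist":
        M=np.array(d["mount"]); c=c@M[:3,:3].T+M[:3,3]
        P=R.from_rotvec(s["ee_rot"]).apply(c.reshape(-1,3)).reshape(h,w,3)+np.array(s["position"])
    else:
        Rm=R.from_rotvec(np.ravel(d["rvec"])).as_matrix(); P=(c-np.ravel(d["tvec"]))@Rm
    P[z==0]=np.nan
    return d["img"],P
def save(n,i): cv2.imwrite("pics/"+n+".png",cv2.cvtColor(i,cv2.COLOR_RGB2BGR))
E
python3 - <<'E'
from h import *
s=arm.observe(); print(s["clock"],s["position"],s["ee_rot"],s["width"],R.from_rotvec(s["ee_rot"]).as_matrix().round(2))
ims=[]
for n in ("scene","side"):
    i,P=cloud(n); np.savez(n+".npz",i=i,P=P); save(n,i)
E
```

```text
0.0 [0.13988955 0.60856341 0.19273451] [-3.54122533e-01 -3.12155000e+00  2.51979221e-03] 1.000831383965203 [[-0.97  0.22 -0.  ]
 [ 0.22  0.97 -0.  ]
 [-0.   -0.   -1.  ]]
```

View pics/scene.png

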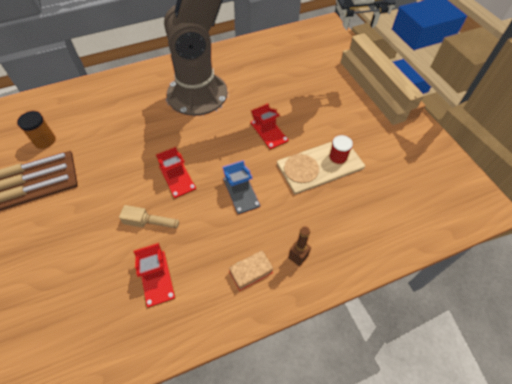

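View pics/side.png

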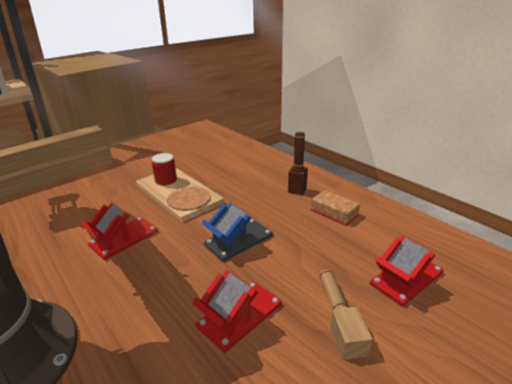

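The scene view shows the pale leg at (150,217) with its block on the left, the blue cradle at (240,187), the pad at (300,168), the tin at (341,150), the dark leg at (300,245) and the sanding block at (251,270). The red cradles are decoys.

```bash
cat > m.py <<'E'
from h import *
def get(n,box):
    f=np.load(n+".npz"); i=f["i"];P=f["P"]; x0,x1,y0,y1=box
    return i[y0:y1,x0:x1],P[y0:y1,x0:x1]
if __name__=="__main__":
  for n,boxes in {"scene":dict(leg=(110,190,200,235),cr=(215,265,155,215),pad=(275,368,130,195),fin=(282,315,222,270),sb=(225,277,248,292)),
                "side":dict(leg=(310,380,265,362),cr=(198,275,198,258),pad=(132,226,148,220))}.items():
    for k,b in boxes.items():
        i,P=get(n,b); hsv=cv2.cvtColor(i,cv2.COLOR_RGB2HSV)
        z=P[...,2]; print(n,k,"bench z",np.nanmedian(P[[0,-1],:,2]))
        m=z>0.006
        if k=="leg":m=z>0.012
        if k=="cr":
            blue=(hsv[...,0]>100)&(hsv[...,0]<130)&(hsv[...,1]>130)
            q=P[blue]; print("  blue",blue.sum(),np.nanmedian(q,0).round(4),np.nanmin(q,0).round(3),np.nanmax(q,0).round(3))
        q=P[m]; q=q[np.isfinite(q).all(1)]
        (c,wh,a)=cv2.minAreaRect(q[:,:2].astype(np.float32))
        print("  n",len(q),"rect c",np.round(c,4),"wh",np.round(wh,4),"ang",round(a,1),"zmax",q[:,2].max().round(4),"mean",q.mean(0).round(4))
        if k=="leg":
            b_=q[q[:,2]>0.039]; print("  block top",len(b_),b_.mean(0).round(4),[np.round(x,4) for x in cv2.minAreaRect(b_[:,:2].astype(np.float32))])
            l=cv2.fitLine(q[:,:2].astype(np.float32),cv2.DIST_L2,0,.01,.01).ravel(); print("  line",l.round(4))
        if k=="pad":
            t=(z>.021)&(z<.028); q=P[t]; print("  pad top",[np.round(x,4) for x in cv2.minEnclosingCircle(q[:,:2].astype(np.float32))], [np.round(x,4) for x in cv2.fitEllipse(cv2.convexHull(q[:,:2].astype(np.float32)))])
            t=z>.06; q=P[t]; print("  tin",np.round(cv2.minEnclosingCircle(q[:,:2].astype(np.float32))[0],4))
E
python3 m.py
python3 - <<'E'
from h import *
i,P=cloud("wrist"); save("w0",i); print(P[192,256], P[10,10],P[370,500],arm.observe()["clock"])
f=np.load("scene.npz"); print(f["P"][95,197],f["P"][217,150],f["P"][300,155])
E
```

```text
scene leg bench z 0.00018993868264156086
  n 728 rect c [ 0.5114 -0.3094] wh [0.1812 0.0473] ang 55.8 zmax 0.0505 mean [ 0.5076 -0.3211  0.037 ]
  block top 320 [ 0.4834 -0.3523  0.0451] [array([ 0.5014, -0.3231]), array([0.1479, 0.0471]), np.float64(57.144)]
  line [ 0.5373  0.8434  0.5076 -0.3211]
scene cr bench z -0.00023116852665256273
  blue 246 [ 0.4592 -0.0102  0.0711] [ 0.443 -0.043  0.053] [0.527 0.026 0.095]
  n 1225 rect c [ 0.514  -0.0154] wh [0.1534 0.099 ] ang 0.0 zmax 0.095 mean [ 0.5142 -0.0084  0.0392]
scene pad bench z 0.0002446599111232293
  n 2903 rect c [0.4498 0.2878] wh [0.2773 0.2712] ang 0.1 zmax 0.0999 mean [0.5177 0.2746 0.0288]
  pad top [array([0.5044, 0.2822]), np.float64(0.1377)] [array([0.5199, 0.263 ]), array([0.1468, 0.3215]), np.float64(177.7358)]
  tin [0.5174 0.3547]
scene fin bench z 0.0004327567803208837
  n 539 rect c [0.7921 0.0617] wh [0.0467 0.0618] ang 25.9 zmax 0.1836 mean [0.7968 0.0615 0.095 ]
scene sb bench z 0.00014877830821709637
  n 938 rect c [ 0.7891 -0.0778] wh [0.087 0.11 ] ang 6.0 zmax 0.0431 mean [ 0.7831 -0.0809  0.0349]
side 
[... 338 characters left out ...]
ue 600 [ 0.4702 -0.0413  0.0716] [ 0.433 -0.047  0.014] [0.515 0.028 0.093]
  n 2513 rect c [0.51   0.0698] wh [0.2403 0.1526] ang 89.2 zmax 0.0953 mean [4.941e-01 2.000e-04 4.110e-02]
side pad bench z 0.0015306583492590792
  n 3018 rect c [0.4685 0.2122] wh [0.2311 0.4154] ang 0.2 zmax 0.0998 mean [0.5005 0.2536 0.0335]
  pad top [array([0.5173, 0.2828]), np.float64(0.1414)] [array([0.512 , 0.2854]), array([0.1563, 0.3526]), np.float64(179.2766)]
  tin [0.4955 0.1936]
[0.17766594 0.60411299 0.00171697] [-0.06855459  0.40135469  0.00068062] [0.12600257 0.6613066  0.33242124] 0.15
[ 0.07708069 -0.01458253  0.0629031 ] [ 0.50827433 -0.30702396  0.03512996] [ 0.75657077 -0.35802994  0.01336729]
```

Run:
```python
from h import *
from m import get
def rect(q): 
    c,wh,a=cv2.minAreaRect(q[:,:2].astype(np.float32)); return np.round(c,4),np.round(wh,4),round(a,1)
for n,bc,bp in (("scene",(215,265,155,215),(275,368,130,195)),("side",(198,275,198,258),(132,226,148,220))):
    i,P=get(n,bc); hsv=cv2.cvtColor(i,cv2.COLOR_RGB2HSV)
    m=((hsv[...,1]<110)&(hsv[...,2]<110)&(P[...,2]>.006)&(P[...,2]<.018)).astype(np.uint8)
    m=cv2.morphologyEx(m,cv2.MORPH_OPEN,np.ones((2,2)))
    q=P[m>0]; print(n,"plate",len(q),rect(q),q.min(0).round(3),q.max(0).round(3))
    b=(hsv[...,0]>100)&(hsv[...,0]<130)&(hsv[...,1]>130)&(P[...,2]>.03); q=P[b]; print(" blue",rect(q), q[q[:,2]>.088].mean(0).round(4))
    g=(hsv[...,1]<60)&(P[...,2]>.045)&(hsv[...,2]>100); q=P[g]; print(" bed grey",len(q),q.mean(0).round(4),rect(q))
    i,P=get(n,bp); hsv=cv2.cvtColor(i,cv2.COLOR_RGB2HSV)
    t=(P[...,2]>.014)&(P[...,2]<.028)
    h,s,v=[hsv[...,k].astype(int) for k in range(3)]
    q=P[t]; 
    y=P[...,1]; 
    print(" pad px hsv",np.median(hsv[t&(abs(P[...,1]-.21)<.02)],0),"board hsv",np.median(hsv[t&(abs(P[...,1]-.29)<.01)],0))
    m=(t&(h<np.median(h[t&(abs(y-.29)<.01)])-1.5)).astype(np.uint8); m=cv2.morphologyEx(m,cv2.MORPH_OPEN,np.ones((3,3)))
    k,l,st,_=cv2.connectedComponentsWithStats(m); j=1+st[1:,4].argmax(); q=P[l==j]; print(" pad",len(q),q.mean(0).round(4),[np.round(x,4) for x in cv2.fitEllipse(cv2.convexHull(q[:,:2].astype(np.float32)))])
    tt=(P[...,2]>.02)&(P[...,2]<.028); q=P[tt]; print(" top z>.02",rect(q))
    t2=t.astype(np.uint8); t2=cv2.morphologyEx(t2,cv2.MORPH_OPEN,np.ones((3,3)));q=P[t2>0];print(" board",rect(q))
```

```text
scene plate 370 (array([ 0.5216, -0.0086]), array([0.0726, 0.1364]), 89.6) [nan nan nan] [nan nan nan]
 blue (array([ 0.4846, -0.0086]), array([0.0687, 0.0833]), 88.9) [ 0.5056 -0.0122  0.0909]
 bed grey 133 [ 0.4878 -0.0027  0.069 ] (array([ 0.4818, -0.0062]), array([0.0734, 0.0841]), 88.1)
 pad px hsv [ 16. 109. 217.] board hsv [ 18.   79.  233.5]
 pad 746 [0.5124 0.2136 0.0235] [array([0.5108, 0.2149]), array([0.1148, 0.1186]), np.float64(46.3924)]
 top z>.02 (array([0.5193, 0.2861]), array([0.1383, 0.2643]), 0.8)
 board (array([0.5171, 0.2877]), array([0.2705, 0.1425]), 89.8)
side plate 846 (array([0.5516, 0.0251]), array([0.2187, 0.1379]), 56.4) [nan nan nan] [nan nan nan]
 blue (array([ 0.4747, -0.0099]), array([0.0732, 0.0833]), 88.3) [ 0.4942 -0.016   0.09  ]
 bed grey 371 [ 0.4895 -0.0053  0.0727] (array([ 0.4749, -0.0043]), array([0.0673, 0.0834]), 87.8)
 pad px hsv [ 13. 131. 185.] board hsv [ 16.  106.  203.5]
 pad 820 [0.5037 0.2081 0.0252] [array([0.5105, 0.2183]), array([0.1204, 0.1348]), np.float64(141.8439)]
 top z>.02 (array([0.5116, 0.2851]), array([0.1403, 0.267 ]), 0.5)
 board (array([0.4703, 0.2844]), array([0.2271, 0.2711]), 0.2)
```

>>> jog_arm([
  [[0,-4,6],[0,0,-10],1],
  [[3,-9,8],[0,0,-20],1],
  [[7,-14,8],[0,0,-30],1],
  [[11,-19,8],[0,0,-40],1],
  [[15,-24,8],[0,0,-50],1],
  [[19,-29,8],[0,0,-60],1],
  [[23,-35,8],[0,0,-70],1],
  [[26,-41,8],[0,0,-80],1],
])

```text
clock: 1.15
position: [0.3885, 0.2201, 0.2736]
ee_rot: [2.284, 2.157, 0.001]
force: [1.1, 1.1, 0.0]
width: 1.0
gripper_force: 0.0
```

>>> jog_arm([
  [[1,-6,0],[0,0,-6],1],
  [[2,-12,0],[0,0,-12],1],
  [[4,-18,0],[0,0,-18],1],
  [[6,-24,0],[0,0,-24],1],
  [[8,-30,-1],[0,0,-31],1],
  [[9,-36,-2],[0,0,-31],1],
  [[11,-42,-4],[0,0,-31],1],
  [[12.5,-48,-7],[0,0,-31],1],
])

```text
clock: 2.15
position: [0.511, -0.2492, 0.2081]
ee_rot: [2.771, 1.478, 0.001]
force: [1.8, 1.8, 1.0]
width: 0.996
gripper_force: 0.0
```

>>> jog_arm([
  [[0,-0.8,-2],[0,0,0],1],
  [[0,-0.8,-2],[0,0,0],1],
])

```text
clock: 2.4
position: [0.5085, -0.2552, 0.1871]
ee_rot: [-2.772, -1.473, 0.004]
force: [-0.1, 0.3, 0.3]
width: 0.998
gripper_force: 0.0
```

Run:
```python
from h import *
s=arm.observe(); print(s["clock"],s["position"],s["joints"],R.from_rotvec(s["ee_rot"]).as_matrix().round(3))
i,P=cloud("wrist"); save("w1",i); np.savez("w1.npz",i=i,P=P)
m=((P[...,2]>.012)&(P[...,2]<.06)).astype(np.uint8)
k,l,st,_=cv2.connectedComponentsWithStats(m); j=1+st[1:,4].argmax(); q=P[l==j]
print(len(q),st[j],cv2.minAreaRect(q[:,:2].astype(np.float32)),q[:,2].max())
b=q[(q[:,2]>.043)&(q[:,2]<.049)]; print("top",b.mean(0),cv2.minAreaRect(b[:,:2].astype(np.float32)))
```

```text
2.4 [ 0.5085197  -0.25521794  0.18708884] [-0.22579833  0.43705966  0.85192513  1.76535801 -0.36263376  1.10880586
  0.15170997] [[ 0.56   0.829 -0.003]
 [ 0.829 -0.56   0.001]
 [-0.001 -0.003 -1.   ]]
5469 [  76  110  114  111 5469] ((0.397066593170166, -0.18528330326080322), (0.10116779804229736, 0.07916279882192612), 5.888268947601318) 0.059963451119772526
top [ 0.37385948 -0.18728708  0.04585111] ((0.3739297091960907, -0.18773923814296722), (0.0019013766432181, 0.05487620458006859), 5.887011528015137)
```

View pics/w1.png

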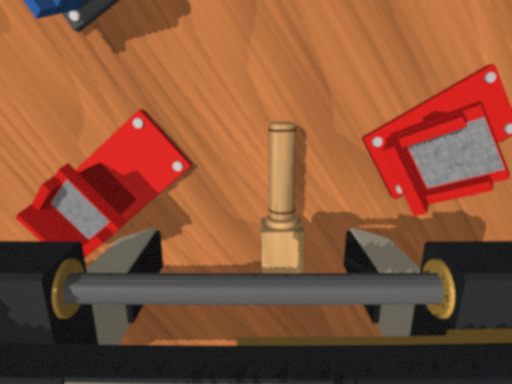

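Wrist view: the shaft tip is at (283,122) and the block starts at row 218, columns 262-304, between the fingers; red cradles lie left and right. Measure this component.

Run:
```python
from h import *
f=np.load("w1.npz");P=f["P"][112:272,250:315]
q=P[(P[...,2]>.012)&(P[...,2]<.07)]
r=cv2.minAreaRect(q[:,:2].astype(np.float32)); print(r,q[:,2].max())
d=np.array([.56,.829]); u=q[:,:2]@d; v=q[:,:2]@np.array([-.829,.56])
sh=q[(u<u.max()-.01)&(u>u.max()-.085)]; us=sh[:,:2]@d; vs=sh[:,:2]@np.array([-.829,.56])
print("tip",u.max())
for a in np.arange(u.max()-.12,u.max(),.02):
    k=(u>a)&(u<a+.02); print(round(a,3),v[k].min().round(4),v[k].max().round(4),((v[k].min()+v[k].max())/2).round(4),q[k,2].max().round(4))
s=arm.observe();p=s["position"][:2];print("tcp u,v",p@d,p@np.array([-.829,.56]),s["clock"],s["position"])
```

```text
((0.5141364336013794, -0.2994767725467682), (0.15795360505580902, 0.04626857116818428), 57.12822723388672) 0.04891692672704265
tip 0.11872623595290394
-0.001 -0.6176 -0.5715 -0.5945 0.0488
0.019 -0.6083 -0.58 -0.5941 0.0391
0.039 -0.607 -0.5804 -0.5937 0.0394
0.059 -0.6066 -0.5794 -0.593 0.0389
0.079 -0.6058 -0.5791 -0.5925 0.0389
0.099 -0.6066 -0.5787 -0.5927 0.0394
tcp u,v 0.0743260939151088 -0.5648326902247519 2.45 [ 0.50944047 -0.25447596  0.18826192]
```

>>> jog_arm([
  [[1.2,-3.3,0],[0,0,1.2],1],
  [[1.2,-3.3,-4],[0,0,1.2],1],
  [[1.2,-3.3,-8],[0,0,1.2],1],
  [[1.2,-3.3,-11],[0,0,1.2],1],
  [[1.2,-3.3,-11],[0,0,1.2],1],
])

```text
clock: 3.08
position: [0.5219, -0.2856, 0.0782]
ee_rot: [-2.753, -1.508, 0.001]
force: [0.3, 0.1, -0.0]
width: 1.002
gripper_force: 0.0
```

```bash
cat > t.py <<'E'
from h import *
s=arm.observe();p=np.array(s["position"]);d=np.array([.543,.840]);e=np.array([-.84,.543])
print(p.round(4),"u",p[:2]@d,"v",p[:2]@e,"target",np.array([.543*.054*0+0,0]));M=R.from_rotvec(s["ee_rot"]).as_matrix();print(M.round(3),np.round(s["joints"],3))
E
python3 t.py
```

```text
[ 0.5219 -0.2856  0.0782] u 0.04347589488795675 v -0.5935059697017568 target [0. 0.]
[[ 0.538  0.843 -0.002]
 [ 0.843 -0.538  0.002]
 [ 0.001 -0.003 -1.   ]] [-0.085  0.596  0.745  1.82  -0.498  0.926  0.315]
```

>>> jog_arm([
  [[0,-0.2,-4],[0,0,0],1],
  [[0,-0.2,-7],[0,0,0],1],
  [[0,-0.2,-7.2],[0,0,0],1],
  [[0,-0.2,-7.2],[0,0,0],0.3],
  [[0,-0.2,-7.2],[0,0,0],0.1],
  [[0,-0.2,-7.2],[0,0,0],0.1],
  [[0,-0.2,-7.2],[0,0,0],0.1],
], newtons=40)

```text
clock: 3.95
position: [0.5221, -0.2906, 0.0072]
ee_rot: [2.757, 1.505, 0.001]
force: [-0.3, -0.7, 0.4]
width: 0.613
gripper_force: 0.0
```

>>> jog_arm([
  [[0,0,0],[0,0,0],0.1],
  [[0,0,0],[0,0,0],0.1],
  [[0,0,0],[0,0,0],0.1],
  [[0,0,0],[0,0,0],0.1],
  [[0,0,0],[0,0,0],0.1],
  [[0,0,0],[0,0,0],0.1],
])

```text
clock: 4.7
position: [0.5219, -0.2905, 0.0067]
ee_rot: [2.757, 1.505, -0.0]
force: [-0.9, -0.0, 0.8]
width: 0.102
gripper_force: 0.0
```

Run:
```python
from h import *
i,P=cloud("wrist"); j,Q=cloud("side"); save("w2",np.vstack([i,j])[:, :][:768:1]); 
im=np.hstack([i,j]); save("w2",cv2.resize(im,(800,300)))
i,P=cloud("scene"); np.savez("scene2.npz",i=i,P=P)
```

```text
(no output)
```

View pics/w2.png

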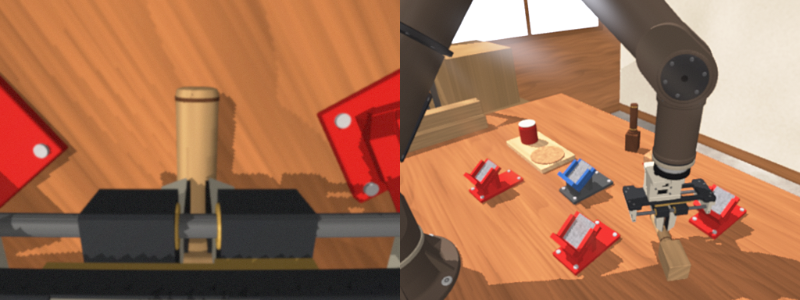

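The fingers look to be about the shaft at (198,180) in the wrist half, yet the width reads 0.10 with no grip force. Close further and see.

>>> jog_arm([
  [[0,0,0],[0,0,0],0],
  [[0,0,0],[0,0,0],0],
  [[0,0,0],[0,0,0],0],
  [[0,0,0],[0,0,0],0],
], newtons=40)

```text
clock: 5.35
position: [0.5219, -0.2905, 0.0067]
ee_rot: [2.758, 1.505, 0.0]
force: [-1.4, -0.8, -0.1]
width: 0.005
gripper_force: 0.0
```

Run:
```python
from h import *
s=arm.observe(); print(s["position"])
i,P=cloud("wrist"); i=i[100:384,100:400]; P=P[100:384,100:400]; save("w3",cv2.resize(i,(600,568)))
for r in (20,60,100,130,150): print([tuple(P[r,c].round(3)) for c in (110,130,150,170)])
```

```text
[ 0.52188486 -0.29046312  0.00669214]
[(np.float64(0.534), np.float64(-0.226), np.float64(-0.0)), (np.float64(0.547), np.float64(-0.231), np.float64(0.032)), (np.float64(0.555), np.float64(-0.236), np.float64(0.037)), (np.float64(0.563), np.float64(-0.241), np.float64(0.034))]
[(np.float64(0.521), np.float64(-0.245), np.float64(0.001)), (np.float64(0.536), np.float64(-0.247), np.float64(0.033)), (np.float64(0.545), np.float64(-0.252), np.float64(0.037)), (np.float64(0.552), np.float64(-0.258), np.float64(0.034))]
[(np.float64(0.507), np.float64(-0.265), np.float64(0.001)), (np.float64(0.524), np.float64(-0.265), np.float64(0.031)), (np.float64(0.534), np.float64(-0.269), np.float64(0.037)), (np.float64(0.542), np.float64(-0.275), np.float64(0.033))]
[(np.float64(0.496), np.float64(-0.282), np.float64(0.0)), (np.float64(0.515), np.float64(-0.278), np.float64(0.032)), (np.float64(0.526), np.float64(-0.281), np.float64(0.04)), (np.float64(0.533), np.float64(-0.289), np.float64(0.033))]
[(np.float64(0.532), np.float64(-0.253), np.float64(0.116)), (np.float64(0.537), np.float64(-0.256), np.float64(0.117)), (np.float64(0.527), np.float64(-0.28), np.float64(0.064)), (np.float64(0.545), np.float64(-0.262), np.float64(0.117))]
```

View pics/w3.png

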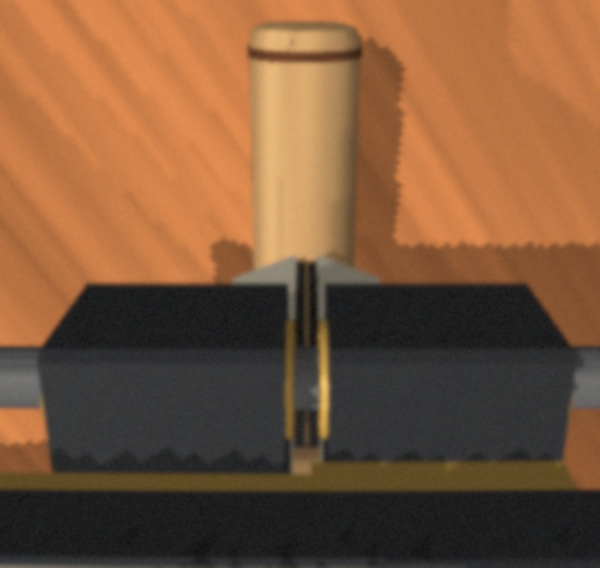

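The fingers are fully shut above the shaft (tips near (305,262) in the crop), though the TCP reads z = 7 mm. So the true tip height must be measured.

Run:
```python
from h import *
i,P=cloud("wrist"); d=arm.get_image("wrist"); print(np.round(d["mount"],4))
s=arm.observe(); T=(P-np.array(s["position"]))@R.from_rotvec(s["ee_rot"]).as_matrix()
for r in range(222,250,4): print(r,[tuple((1000*T[r,c]).round(0)) for c in (220,230,240,248,252,258,265,275,285)])
print("sidecam")
j,Q=cloud("side"); v=Q[160:265,320:470]; 
# points near tool axis, lowest per column
p=np.array(s["position"]); near=np.linalg.norm(v[...,:2]-p[:2],axis=-1)<.06
z=v[...,2][near]; print(np.histogram(z,bins=np.arange(0,.3,.02)))
rr=np.argwhere(near&(v[...,2]>.042)&(v[...,2]<.09)); print(len(rr)); q=v[near&(v[...,2]>.042)&(v[...,2]<.09)]; print(((q-p)@R.from_rotvec(s["ee_rot"]).as_matrix()*1000).round(0)[::max(1,len(q)//12)])
save("s3",cv2.resize(j[150:290,330:500],(680,560)))
```

```text
[[-4.000e-04 -9.591e-01 -2.831e-01  7.720e-02]
 [ 1.000e+00 -2.000e-04 -4.000e-04 -2.000e-04]
 [ 3.000e-04 -2.831e-01  9.591e-01 -1.919e-01]
 [ 0.000e+00  0.000e+00  0.000e+00  1.000e+00]]
222 [(np.float64(-1.0), np.float64(-20.0), np.float64(5.0)), (np.float64(11.0), np.float64(-12.0), np.float64(-25.0)), (np.float64(12.0), np.float64(-7.0), np.float64(-28.0)), (np.float64(13.0), np.float64(-3.0), np.float64(-31.0)), (np.float64(14.0), np.float64(-1.0), np.float64(-31.0)), (np.float64(13.0), np.float64(2.0), np.float64(-31.0)), (np.float64(13.0), np.float64(6.0), np.float64(-29.0)), (np.float64(10.0), np.float64(11.0), np.float64(-23.0)), (np.float64(-2.0), np.float64(19.0), np.float64(7.0))]
226 [(np.float64(-4.0), np.float64(-21.0), np.float64(6.0)), (np.float64(9.0), np.float64(-12.0), np.float64(-25.0)), (np.float64(11.0), np.float64(-7.0), np.float64(-30.0)), (np.float64(11.0), np.float64(-3.0), np.float64(-30.0)), (np.float64(11.0), np.float64(-1.0), np.float64(-30.0)), (np.float64(11.0), np.float64(2.0), np.float64(-31.0)), (np.float64(10.0), np.float64(6.0), np.float64(-29.0
[... 2203 characters left out ...]
p.float64(-9.0), np.float64(-106.0)), (np.float64(37.0), np.float64(-6.0), np.float64(-108.0)), (np.float64(37.0), np.float64(-4.0), np.float64(-108.0)), (np.float64(11.0), np.float64(-2.0), np.float64(-52.0)), (np.float64(10.0), np.float64(-1.0), np.float64(-51.0)), (np.float64(10.0), np.float64(2.0), np.float64(-51.0)), (np.float64(37.0), np.float64(3.0), np.float64(-107.0)), (np.float64(37.0), np.float64(6.0), np.float64(-108.0)), (np.float64(37.0), np.float64(8.0), np.float64(-108.0))]
sidecam
(array([  0,   0,   0,   0,   0,  17, 273, 651, 383, 203, 829, 286, 705,
       649]), array([0.  , 0.02, 0.04, 0.06, 0.08, 0.1 , 0.12, 0.14, 0.16, 0.18, 0.2 ,
       0.22, 0.24, 0.26, 0.28]))
0
[]
```

View pics/s3.png

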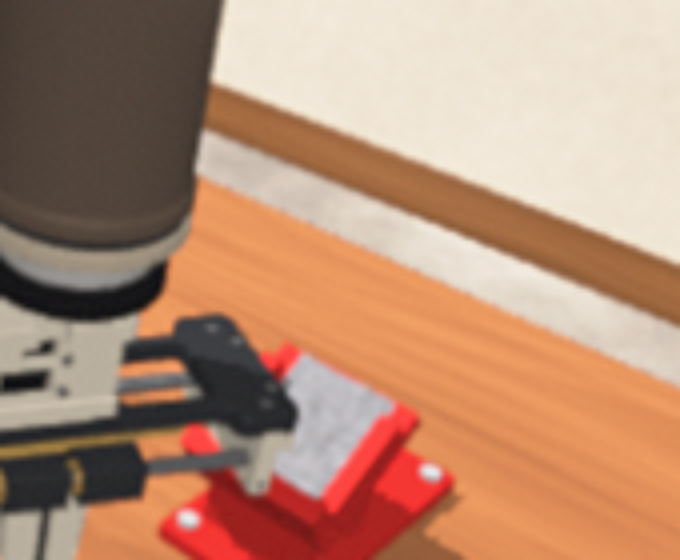

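Run:
```python
from h import *
f=np.load("w1.npz"); P=f["P"]; p=np.array([.50852,-.25522,.18709]); M=R.from_rotvec([-2.772,-1.473,.004]).as_matrix()
T=(P-p)@M*1000
for r in range(226,340,8): print(r,[tuple(T[r,c].round(0).astype(int)) if np.isfinite(T[r,c,0]) else None for c in (100,120,135,150,157,350,360,375,390)])
s=arm.observe();print(s["position"],s["force"],s["ft_torque"])
```

```text
226 [(np.int64(-46), np.int64(-145), np.int64(110)), (np.int64(-43), np.int64(-122), np.int64(100)), (np.int64(-78), np.int64(-140), np.int64(187)), (np.int64(-78), np.int64(-122), np.int64(187)), (np.int64(-78), np.int64(-114), np.int64(187)), (np.int64(-78), np.int64(114), np.int64(187)), (np.int64(-77), np.int64(126), np.int64(185)), (np.int64(-78), np.int64(144), np.int64(187)), (np.int64(-78), np.int64(162), np.int64(187))]
234 [(np.int64(-50), np.int64(-140), np.int64(98)), (np.int64(-88), np.int64(-159), np.int64(187)), (np.int64(11), np.int64(-56), np.int64(-41)), (np.int64(12), np.int64(-49), np.int64(-42)), (np.int64(11), np.int64(-46), np.int64(-39)), (np.int64(10), np.int64(47), np.int64(-38)), (np.int64(11), np.int64(50), np.int64(-41)), (np.int64(12), np.int64(57), np.int64(-43)), (np.int64(-88), np.int64(163), np.int64(186))]
242 [(np.int64(-56), np.int64(-139), np.int64(94)), (np.int64(12), np.int64(-59), np.int64(-52)), (np.int64(11), np.int64(-53), np.int64(-50)), (np.int64(10), np.int64(-47), np.int64(-48)), (np.int64(7), np.int64(-46), np.int64(-41)), (np.int64(8)
[... 4616 characters left out ...]
64(188)), (np.int64(-223), np.int64(126), np.int64(185)), (np.int64(-224), np.int64(140), np.int64(187)), (np.int64(-223), np.int64(159), np.int64(185)), (np.int64(-4), np.int64(48), np.int64(-90))]
338 [(np.int64(2), np.int64(-49), np.int64(-101)), (np.int64(-9), np.int64(-48), np.int64(-88)), (np.int64(-237), np.int64(-156), np.int64(187)), (np.int64(-237), np.int64(-136), np.int64(187)), (np.int64(-236), np.int64(-126), np.int64(185)), (np.int64(22), np.int64(22), np.int64(-126)), (np.int64(22), np.int64(24), np.int64(-126)), (np.int64(23), np.int64(27), np.int64(-127)), None]
[ 0.52191538 -0.290504    0.00668257] [-0.65854243  0.0857018   0.15513928] [-0.10083934  0.09395068 -0.00756053]
```

The true fingertips sit about 40 mm behind the reported TCP, so the grasp point is at about tool z = -59 mm. Open above the leg, then descend about 40 mm further.

>>> jog_arm([
  [[0,0,1.5],[0,0,0],1],
  [[0,0,1.5],[0,0,0],1],
  [[0,0,1.5],[0,0,0],1],
  [[0,0,1.5],[0,0,0],1],
  [[0,0,1.5],[0,0,0],1],
  [[0,0,1.5],[0,0,0],1],
  [[0,0,1.5],[0,0,0],1],
  [[0,0,1.5],[0,0,0],1],
])

```text
clock: 6.55
position: [0.5219, -0.2905, 0.0216]
ee_rot: [-2.758, -1.505, 0.0]
force: [-0.2, -0.0, 0.4]
width: 0.824
gripper_force: 0.0
```

>>> jog_arm([
  [[0,0.2,-1],[0,0,0],1],
  [[0,0.2,-2],[0,0,0],1],
  [[0,0.2,-3],[0,0,0],1],
  [[0,0.2,-4],[0,0,0],1],
  [[0,0.2,-4],[0,0,0],1],
])

```text
clock: 7.18
position: [0.5212, -0.2882, -0.0193]
ee_rot: [-2.756, -1.505, 0.002]
force: [-0.1, 1.3, 0.3]
width: 0.996
gripper_force: 0.0
```

>>> jog_arm([
  [[0,0,-0.8],[0,0,0],1],
  [[0,0,-1.4],[0,0,0],1],
  [[0,0,-1.4],[0,0,0],0],
  [[0,0,-1.4],[0,0,0],0],
  [[0,0,-1.4],[0,0,0],0],
  [[0,0,-1.4],[0,0,0],0],
  [[0,0,-1.4],[0,0,0],0],
  [[0,0,-1.4],[0,0,0],0],
], newtons=40)

```text
clock: 8.18
position: [0.5219, -0.2885, -0.0323]
ee_rot: [2.757, 1.505, -0.0]
force: [-0.6, 0.2, -0.8]
width: 0.399
gripper_force: 0.0
```

>>> jog_arm([
  [[0,0,0],[0,0,0],0],
  [[0,0,0],[0,0,0],0],
  [[0,0,0],[0,0,0],0],
])

```text
clock: 8.55
position: [0.5219, -0.2885, -0.0323]
ee_rot: [2.757, 1.505, 0.0]
force: [-0.2, 0.5, 0.0]
width: 0.295
gripper_force: 40.0
```

>>> jog_arm([
  [[0,0,5],[0,0,0],0],
  [[0,0,11],[0,0,0],0],
  [[0,0,16],[0,0,-10],0],
  [[0,3,20],[0,0,-20],0],
  [[0,7,20],[0,0,-30],0],
  [[0,11,20],[0,0,-40],0],
  [[0,15,20],[0,0,-50],0],
  [[0,20,20],[0,0,-58],0],
])

```text
clock: 9.55
position: [0.5216, -0.0876, 0.1677]
ee_rot: [-3.141, 0.03, -0.0]
force: [1.0, 0.6, -3.0]
width: 0.298
gripper_force: 40.0
```

>>> jog_arm([
  [[0,4,2],[0,-8,0],0],
  [[0,8,4],[0,-16,0],0],
  [[0,8,5],[0,-26,0],0],
  [[0,8,5],[0,-35,0],0],
  [[0,8,5],[0,-35,0],0],
  [[0,8,5],[0,-35,0],0],
])

```text
clock: 10.3
position: [0.5231, -0.012, 0.2167]
ee_rot: [3.002, -0.028, 0.891]
force: [2.1, -3.6, -1.7]
width: 0.291
gripper_force: 40.0
```

```bash
python3 t.py
python3 - <<'E'
from h import *
i,P=cloud("wrist"); np.savez("w4.npz",i=i,P=P); j,Q=cloud("side"); np.savez("s4.npz",i=j,P=Q); save("w4",cv2.resize(np.hstack([i,j]),(800,300)))
E
```

```text
[ 0.5231 -0.012   0.2167] u 0.2739204209030452 v -0.4459374852974761 target [0. 0.]
[[ 0.838 -0.02   0.545]
 [-0.014 -1.    -0.014]
 [ 0.546  0.004 -0.838]] [-1.07  -0.185  0.83   2.367  0.701  0.416 -2.377]
```

View pics/w4.png

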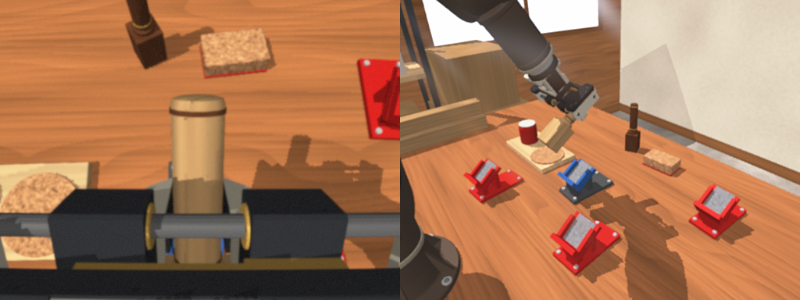

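Left: the held leg points away from the camera, with the cradle hidden beneath it. Right: the leg is tilted over the cradle (580,180), the blue bed is clear. I'll fit the bed plane for x and yaw.

Run:
```python
from h import *
def grey(i,P,b):
    x0,x1,y0,y1=b; i=i[y0:y1,x0:x1];P=P[y0:y1,x0:x1]; h=cv2.cvtColor(i,cv2.COLOR_RGB2HSV)
    m=((h[...,1]<60)&(P[...,2]>.045)&(P[...,2]<.1)&(h[...,2]>90)&(P[...,0]<.54)&(P[...,0]>.4)&(abs(P[...,1])<.06)).astype(np.uint8)
    bl=(h[...,0]>100)&(h[...,0]<130)&(h[...,1]>130)&(P[...,2]>.045)&(abs(P[...,1])<.07)
    return P[cv2.erode(m,np.ones((3,3)))>0],P[m>0],P[bl]
for n,b in (("scene",(215,265,155,215)),("side",(198,275,198,258)),("s4",(198,275,198,258))):
    f=np.load(n+".npz"); q,q0,bl=grey(f["i"],f["P"],b)
    c=np.median(q,0); 
    for _ in range(3):
        w,_,V=np.linalg.svd(q-q.mean(0)); nn=V[2]*np.sign(V[2][2]); r=(q-q.mean(0))@nn; q=q[abs(r)<2.5*r.std()+1e-4]
    c=q.mean(0); X=c[0]-(50-c[2]*1000)/1000*nn[2]/nn[0]*-1
    xb=c[0]+ (0.05-c[2])*(-nn[2]/nn[0]); print(n,len(q),"n",nn.round(3),"tilt",np.degrees(np.arccos(nn[2])).round(1),"c",c.round(4),"origin x",(xb+.05).round(4))
    print("  y grey",np.percentile(q0[:,1],[1,50,99]).round(4),"blue y",np.percentile(bl[:,1],[1,99]).round(4),"x",np.percentile(bl[:,0],[1,99]).round(4))
    # yaw: y-mid vs x
    lo=q0[q0[:,2]<.07];hi=q0[q0[:,2]>=.07]
    for g in(lo,hi): print("   ",len(g),g[:,0].mean().round(4),np.percentile(g[:,1],[2,98]).round(4))
# held leg in side view
f=np.load("s4.npz");P=f["P"];s=arm.observe();p=np.array(s["position"]);M=R.from_rotvec(s["ee_rot"]).as_matrix();T=(P-p)@M
m=(T[...,0]<-.05)&(T[...,0]>-.16)&(abs(T[...,1])<.045)&(T[...,2]>-.11)&(T[...,2]<-.005)
t=T[m]; print("leg in tool",len(t),np.percentile(t,[1,50,99],axis=0).round(4))
```

```text
scene 60 n [-0.578  0.021  0.816] tilt 35.4 c [ 0.49   -0.0061  0.069 ] origin x 0.5132
  y grey [-0.0419 -0.0029  0.03  ] blue y [-0.0428  0.0254] x [0.4446 0.5252]
    68 0.4756 [-0.0369  0.0267]
    66 0.5008 [-0.0333  0.03  ]
side 255 n [-0.575  0.014  0.818] tilt 35.1 c [ 0.4896 -0.0048  0.0724] origin x 0.5077
  y grey [-0.0345 -0.0043  0.0278] blue y [-0.0459  0.0253] x [0.4338 0.5124]
    162 0.4728 [-0.021   0.0142]
    223 0.5013 [-0.034   0.0249]
s4 269 n [-0.573  0.029  0.819] tilt 35.0 c [ 0.4888 -0.0041  0.0719] origin x 0.5075
  y grey [-0.0356 -0.0037  0.027 ] blue y [-0.046   0.0255] x [0.4337 0.5118]
    176 0.473 [-0.0208  0.0171]
    231 0.5012 [-0.0354  0.023 ]
leg in tool 1139 [[-0.1157 -0.0226 -0.0805]
 [-0.0841  0.0198 -0.073 ]
 [-0.0509  0.0229 -0.0347]]
```

Run:
```python
from h import *
for n,b in (("scene",(215,265,155,215)),("side",(198,275,198,258)),("s4",(198,275,198,258))):
    f=np.load(n+".npz");x0,x1,y0,y1=b; i=f["i"][y0:y1,x0:x1];P=f["P"][y0:y1,x0:x1]
    m=((P[...,2]>.0095)&(P[...,2]<.0145)).astype(np.uint8); m=cv2.morphologyEx(m,cv2.MORPH_OPEN,np.ones((3,3)))
    k,l,st,_=cv2.connectedComponentsWithStats(m); q=P[l==1+st[1:,4].argmax()]
    print(n,len(q),cv2.minAreaRect(q[:,:2].astype(np.float32)))
    for a in np.arange(.43,.6,.02):
        g=q[(q[:,0]>a)&(q[:,0]<a+.02)]
        if len(g)>8: print("   ",a.round(2),len(g),g[:,1].min().round(4),g[:,1].max().round(4))
    h=cv2.cvtColor(i,cv2.COLOR_RGB2HSV); bl=(h[...,0]>100)&(h[...,0]<130)&(h[...,1]>130)&(P[...,2]>.045)
    q=P[bl]
    for a in np.arange(.43,.53,.02):
        g=q[(q[:,0]>a)&(q[:,0]<a+.02)]
        if len(g)>8: print("  bl",a.round(2),len(g),g[:,1].min().round(4),g[:,1].max().round(4))
```

```text
scene 64 ((0.559666633605957, 0.00308413989841938), (0.01849038153886795, 0.059281375259160995), 55.48725128173828)
    0.53 22 0.0005 0.0254
    0.55 21 -0.0036 0.0126
    0.57 21 -0.0137 0.0022
  bl 0.43 46 -0.0388 0.0251
  bl 0.45 96 -0.0411 0.0256
  bl 0.47 22 -0.0428 0.0257
  bl 0.49 24 -0.043 0.0248
  bl 0.51 57 -0.0431 0.0246
side 393 ((0.529536247253418, -0.03469357639551163), (0.13925613462924957, 0.06175224110484123), 28.785451889038086)
    0.45 20 -0.0471 -0.0351
    0.47 48 -0.0493 -0.0276
    0.49 42 -0.0501 -0.0322
    0.51 46 -0.0495 -0.013
    0.53 86 -0.0488 0.0091
    0.55 99 -0.0496 0.0151
    0.57 52 -0.0456 0.0178
  bl 0.43 140 -0.0453 0.0278
  bl 0.45 134 -0.0458 0.0267
  bl 0.47 177 -0.0466 0.0257
  bl 0.49 109 -0.0464 0.0263
  bl 0.51 15 -0.0461 0.0253
s4 271 ((0.5522820949554443, -0.02005741372704506), (0.08171772956848145, 0.04451855272054672), 50.88031768798828)
    0.51 37 -0.048 -0.014
    0.53 78 -0.051 0.0082
    0.55 108 -0.0485 0.022
    0.57 48 -0.0318 0.0145
  bl 0.43 136 -0.0464 0.0269
  bl 0.45 144 -0.0467 0.0269
  bl 0.47 168 -0.0463 0.0268
  bl 0.49 105 -0.0464 0.0252
  bl 0.51 12 -0.0452 0.0247
```

>>> jog_arm([
  [[0,0.2,0],[0,-1.9,-0.5],0],
  [[2.1,0.2,-4],[0,-1.9,-0.5],0],
  [[2.1,0.2,-7.4],[0,-1.9,-0.5],0],
  [[2.1,0.2,-7.4],[0,-1.9,-0.5],0],
  [[2.1,0.2,-7.4],[0,-1.9,-0.5],0],
])

```text
clock: 11.02
position: [0.5467, -0.0189, 0.159]
ee_rot: [2.968, -0.041, 0.916]
force: [0.3, 0.5, -2.8]
width: 0.296
gripper_force: 40.0
```

```bash
cat > leg.py <<'E'
from h import *
import sys
def foot(dx=.1144,dz=.0553):
    s=arm.observe();p=np.array(s["position"]);M=R.from_rotvec(s["ee_rot"]).as_matrix()
    f=p-dx*M[:,0]-dz*M[:,2]; S=np.array([.447,-.008,.069]); y=np.radians(-1.3)
    C=np.array([[np.cos(y),-np.sin(y),0],[np.sin(y),np.cos(y),0],[0,0,1]])@np.array([[.819,0,-.574],[0,1,0],[.574,0,.819]])
    print("t",s["clock"],"p",p.round(4),"\n",M.round(3),"pitch",np.degrees(np.arcsin(M[2,0])).round(2),"foot",f.round(4),"rel a,y,n mm",((f-S)@C*1000).round(1),"q",np.round(s["joints"],2),"F",np.round(s["force"],1))
if __name__=="__main__":
    foot()
    j,Q=cloud("side"); s=arm.observe();p=np.array(s["position"]);M=R.from_rotvec(s["ee_rot"]).as_matrix();T=(Q-p)@M
    m=(T[...,0]<-.05)&(T[...,0]>-.16)&(abs(T[...,1])<.045)&(T[...,2]>-.11)&(T[...,2]<-.005); h=cv2.cvtColor(j,cv2.COLOR_RGB2HSV); m&=~((h[...,0]>90)&(h[...,0]<135)); 
    print(m.sum(),(np.percentile(T[m],[1,50,99],axis=0)*1000).round(1))
    if len(sys.argv)>1: save(sys.argv[1],cv2.resize(j[130:300,150:377],(796,596)))
E
python3 leg.py c5
```

```text
t 11.025 p [ 0.5467 -0.0189  0.159 ] 
 [[ 0.826 -0.035  0.563]
 [-0.014 -0.999 -0.042]
 [ 0.564  0.026 -0.826]] pitch 34.3 foot [ 0.4211 -0.0149  0.1402] rel a,y,n mm [19.7 -7.5 73.1] q [-0.44  0.08  0.3   2.4   0.91  0.13 -2.62] F [ 0.3  0.5 -2.8]
994 [[-115.   -21.2  -81. ]
 [ -83.6   21.3  -75.3]
 [ -50.9   24.7  -35.6]]
```

View pics/c5.png

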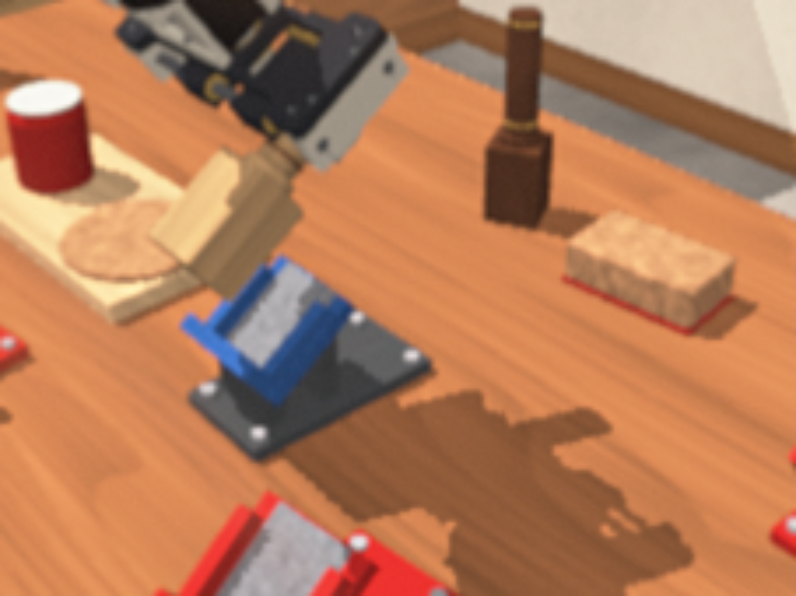

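The blue cradle is empty at about (285,320) and the block hangs above it. The arm, however, is at its limits (q6 = 0.13, q7 = -2.62), so a 35° outward tilt cannot be reached. I'll lay the leg back down, regrip with the tool leaned the other way, and first check the free bench space.

Run:
```python
from h import *
for n in("scene","side"):
    f=np.load(n+".npz");i=f["i"];P=f["P"];h=cv2.cvtColor(i,cv2.COLOR_RGB2HSV)
    m=(((h[...,0]<6)|(h[...,0]>174))&(h[...,1]>180)).astype(np.uint8)
    k,l,st,_=cv2.connectedComponentsWithStats(cv2.dilate(m,np.ones((5,5))))
    for j in range(1,k):
        q=P[(l==j)&(m>0)];q=q[np.isfinite(q).all(1)]
        if len(q)>80: print(n,st[j][:4],np.percentile(q,1,axis=0).round(3),np.percentile(q,99,axis=0).round(3))
```

```text
scene [249 102  41  49] [0.236 0.142 0.006] [0.38  0.224 0.089]
scene [154 146  44  54] [ 0.303 -0.229  0.007] [ 0.448 -0.149  0.09 ]
scene [328 146  23  19] [0.51  0.322 0.03 ] [0.55  0.358 0.087]
scene [132 242  45  67] [ 0.623 -0.381  0.008] [ 0.767 -0.301  0.092]
side [150 158  28  29] [0.479 0.319 0.024] [0.533 0.361 0.089]
side [ 79 201  81  61] [0.225 0.136 0.003] [0.371 0.222 0.089]
side [368 234  77  74] [ 0.614 -0.385  0.003] [ 0.756 -0.303  0.09 ]
side [190 268  94  87] [ 0.294 -0.235  0.004] [ 0.443 -0.157  0.09 ]
```

>>> jog_arm([
  [[-1,-1,5],[0,10,0],0],
  [[-1,-3,5],[0,20,0],0],
  [[-1,-8,5],[0,30,0],0],
  [[-1,-13,5],[0,34.3,0],0],
  [[-1,-18,5],[0,34.3,0],0],
  [[-1,-18,5],[0,34.3,0],0],
])

```text
clock: 11.82
position: [0.5375, -0.2036, 0.209]
ee_rot: [3.103, -0.031, -0.003]
force: [-0.1, 0.9, -1.4]
width: 0.292
gripper_force: 40.0
```

```bash
python3 -c "
from leg import *; foot()"
```

```text
t 11.825 p [ 0.5375 -0.2036  0.209 ] 
 [[ 1.    -0.02  -0.003]
 [-0.02  -0.999 -0.039]
 [-0.002  0.039 -0.999]] pitch -0.11 foot [ 0.4233 -0.1992  0.2644] rel a,y,n mm [  96.3 -191.7  171.2] q [ 0.12  0.33  0.16  1.7  -0.02  1.11 -1.31] F [-0.1  0.9 -1.4]
```

>>> jog_arm([
  [[3,2,-4],[1.1,0,0.5],0],
  [[6.2,4.8,-9],[2.2,0,1.1],0],
  [[6.2,4.8,-14],[2.2,0,1.1],0],
  [[6.2,4.8,-20],[2.2,0,1.1],0],
  [[6.2,4.8,-22],[2.2,0,1.1],0],
  [[6.2,4.8,-22],[2.2,0,1.1],0],
])

```text
clock: 12.58
position: [0.5968, -0.1488, -0.0122]
ee_rot: [3.141, 0.01, -0.003]
force: [0.5, -0.2, -0.7]
width: 0.297
gripper_force: 40.0
```

```bash
python3 -c "
from leg import *; foot()"
```

```text
t 12.575 p [ 0.5968 -0.1488 -0.0122] 
 [[ 1.     0.006 -0.002]
 [ 0.006 -1.    -0.   ]
 [-0.002  0.    -1.   ]] pitch -0.13 foot [ 0.4825 -0.1495  0.0434] rel a,y,n mm [  17.  -140.7  -43.2] q [ 0.1   0.65  0.09  1.79 -0.08  0.71 -1.33] F [ 0.5 -0.2 -0.7]
```

>>> jog_arm([
  [[0,0,-1.5],[0,0,0],0],
  [[0,0,-2],[0,0,0],0],
  [[0,0,-2],[0,0,0],0],
  [[0,0,-2],[0,0,0],0.6],
  [[0,0,-2],[0,0,0],0.6],
  [[0,0,-2],[0,0,0],0.6],
  [[0,0,-2],[0,0,0],0.6],
  [[0,0,-2],[0,0,0],0.6],
])

```text
clock: 13.58
position: [0.5979, -0.1498, -0.0304]
ee_rot: [3.141, 0.007, 0.003]
force: [-1.3, -0.8, 0.0]
width: 0.602
gripper_force: 0.0
```

>>> jog_arm([
  [[-0.9,0,0.6],[0,10,0],0.6],
  [[-1.8,0,0.8],[0,19,0],0.6],
  [[-2.6,0,0.8],[0,28,0],0.6],
  [[-2.6,0,0.8],[0,28,0],0.6],
  [[-2.6,0,0.8],[0,28,0],0.6],
])

```text
clock: 14.2
position: [0.5719, -0.1498, -0.0232]
ee_rot: [-3.049, -0.008, 0.756]
force: [-0.4, -0.7, 0.3]
width: 0.599
gripper_force: 0.0
```

```bash
python3 -c "
from leg import *; foot()"
```

```text
t 14.2 p [ 0.5719 -0.1498 -0.0232] 
 [[ 0.884  0.005 -0.467]
 [ 0.005 -1.    -0.001]
 [-0.467 -0.002 -0.884]] pitch -27.86 foot [ 0.4966 -0.1503  0.0791] rel a,y,n mm [  49.1 -141.2  -22. ] q [ 0.04  0.93  0.15  1.35 -0.04  1.35 -1.38] F [-0.4 -0.7  0.3]
```

>>> jog_arm([
  [[0,0,0],[0,0,0],0],
  [[0,0,0],[0,0,0],0],
  [[0,0,0],[0,0,0],0],
  [[0,0,0],[0,0,0],0],
  [[0,0,0],[0,0,0],0],
  [[0,0,0],[0,0,0],0],
], newtons=50)

```text
clock: 14.95
position: [0.572, -0.1499, -0.0223]
ee_rot: [-3.049, -0.007, 0.757]
force: [0.3, -1.2, 1.4]
width: 0.29
gripper_force: 50.0
```

>>> jog_arm([
  [[0,0,4],[0,0,0],0],
  [[0,0,9],[0,0,0],0],
  [[0,0,14],[0,-10,0],0],
  [[-2,3,18],[0,-20,0],0],
  [[-4,7,21],[0,-30,-1],0],
  [[-6,11,21],[0,-35,-1.5],0],
  [[-6,14,21],[0,-35,-1.5],0],
  [[-6,14,21],[0,-35,-1.5],0],
])

```text
clock: 15.95
position: [0.5111, -0.0071, 0.1879]
ee_rot: [-3.129, 0.025, -0.195]
force: [0.4, -0.2, -1.0]
width: 0.29
gripper_force: 50.0
```

```bash
cat > leg2.py <<'E'
from h import *
import sys
D=.1128; B=.0523; c28,s28=np.cos(np.radians(27.86)),np.sin(np.radians(27.86))
def foot():
    s=arm.observe();p=np.array(s["position"]);M=R.from_rotvec(s["ee_rot"]).as_matrix()
    L=M@np.array([c28,0,-s28]); f=p-B*M[:,2]-D*L
    S=np.array([.447,-.008,.069]); y=np.radians(-1.3)
    C=np.array([[np.cos(y),-np.sin(y),0],[np.sin(y),np.cos(y),0],[0,0,1]])@np.array([[.819,0,-.574],[0,1,0],[.574,0,.819]])
    print("t",s["clock"],"p",p.round(4),"toolz",M[:,2].round(3),"tooly",M[:,1].round(3),"L",L.round(3),"pitch",np.degrees(np.arcsin(L[2])).round(2),"foot",f.round(4),"rel a,y,n mm",((f-S)@C*1000).round(1),"q",np.round(s["joints"],2),"F",np.round(s["force"],1))
    return p,M,L,f
foot()
E
python3 leg2.py
```

```text
t 15.95 p [ 0.5111 -0.0071  0.1879] toolz [ 0.124  0.006 -0.992] tooly [-0.016 -1.    -0.008] L [ 0.819 -0.017  0.573] pitch 34.97 foot [ 0.4122 -0.0055  0.1751] rel a,y,n mm [ 32.4   1.8 106.9] q [-0.16  0.18  0.08  1.97 -0.01  0.87 -1.67] F [ 0.4 -0.2 -1. ]
```

>>> jog_arm([
  [[0.5,-0.1,-3],[0,0,0],0],
  [[1.5,-0.2,-6],[0,0,0],0],
  [[2.7,-0.2,-8],[0,0,0],0],
  [[2.7,-0.2,-8],[0,0,0],0],
  [[2.7,-0.2,-8],[0,0,0],0],
])

```text
clock: 16.58
position: [0.5388, -0.0125, 0.1079]
ee_rot: [-3.13, 0.033, -0.194]
force: [0.3, 0.6, -1.2]
width: 0.297
gripper_force: 50.0
```

```bash
cat >> leg2.py <<'E'
if len(sys.argv)>1:
    p,M,L,f=foot(); j,Q=cloud("side"); Y=M[:,1]; N=np.cross(L,-Y); T=(Q-f)@np.stack([L,-Y,N]).T*1000
    h=cv2.cvtColor(j,cv2.COLOR_RGB2HSV); wood=(h[...,0]>8)&(h[...,0]<25)&(h[...,1]>60)
    m=wood&(T[...,0]>-12)&(T[...,0]<66)&(abs(T[...,1])<35)&(T[...,2]>-15)&(T[...,2]<35); t=T[m]
    print(m.sum(),np.percentile(t,[1,50,99],axis=0).round(1))
    for nm,fm in (("+n face",(abs(t[:,2]-23)<4)&(abs(t[:,1])<18)),("foot",(t[:,0]<6)&(abs(t[:,1])<19)&(abs(t[:,2])<19))):
        g=t[fm]; print(nm,len(g),g.mean(0).round(1) if len(g) else "", np.polyfit(g[:,0],g[:,2],1).round(3) if len(g)>20 else "")
    save(sys.argv[1],cv2.resize(j[130:300,150:377],(796,596)))
E
python3 leg2.py c6
```

```text
t 16.575 p [ 0.5388 -0.0125  0.1079] toolz [ 0.123  0.004 -0.992] tooly [-0.021 -1.    -0.006] L [ 0.82  -0.021  0.573] pitch 34.94 foot [ 0.44   -0.0103  0.0952] rel a,y,n mm [ 9.3 -2.5 25.5] q [-0.14  0.32  0.08  2.01 -0.03  0.69 -1.64] F [ 0.3  0.6 -1.2]
t 16.575 p [ 0.5388 -0.0125  0.1079] toolz [ 0.123  0.004 -0.992] tooly [-0.021 -1.    -0.006] L [ 0.82  -0.021  0.573] pitch 34.94 foot [ 0.44   -0.0103  0.0952] rel a,y,n mm [ 9.3 -2.5 25.5] q [-0.14  0.32  0.08  2.01 -0.03  0.69 -1.64] F [ 0.3  0.6 -1.2]
863 [[ -0.5 -25.2 -14.3]
 [ 32.1 -20.8  21.8]
 [ 65.2  20.9  24.7]]
+n face 366 [31.9 -0.2 23. ] [7.0000e-03 2.2758e+01]
foot 1 [-1.2  6.7 10.8]
```

View pics/c6.png

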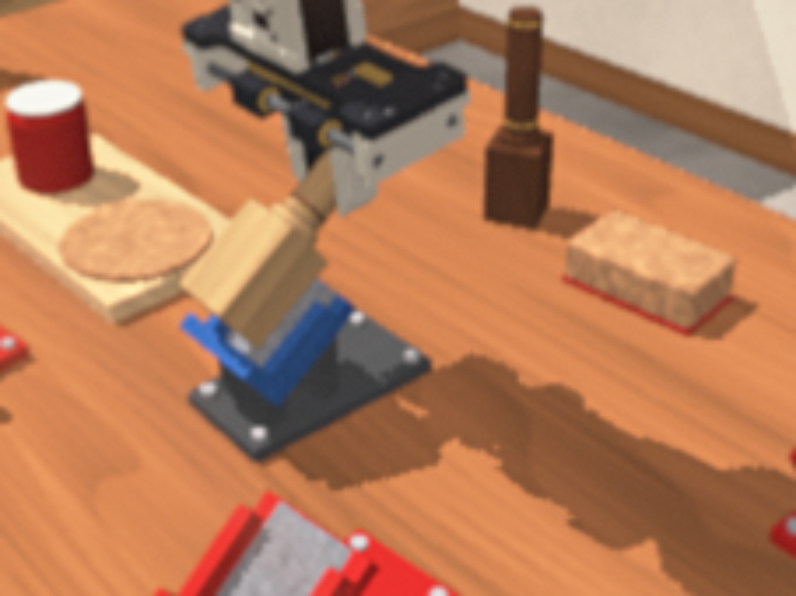

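Block lined up over the cheeks; its foot edge is at about (220,310), the lip at (190,325)-(260,390). The fit agrees with the model (face at 23.0 mm, pitch 35°). Now in.

>>> jog_arm([
  [[0.3,0.25,-0.4],[0,0,0],0],
  [[0.6,0.25,-0.9],[0,0,0],0],
  [[0.9,0.25,-1.3],[0,0,0],0],
  [[1.2,0.25,-1.7],[0,0,0],0],
  [[1.2,0.25,-1.7],[0,0,0],0],
])

```text
clock: 17.25
position: [0.5509, -0.0094, 0.0901]
ee_rot: [-3.13, 0.032, -0.193]
force: [0.6, -0.4, -2.5]
width: 0.291
gripper_force: 50.0
```

>>> jog_arm([
  [[0.1,0,-0.15],[0,0,0],0],
  [[0.2,0,-0.3],[0,0,0],0],
  [[0.2,0,-0.3],[0,0,0],0],
])

```text
clock: 17.62
position: [0.5529, -0.0093, 0.0875]
ee_rot: [-3.13, 0.032, -0.194]
force: [0.0, -0.7, -1.4]
width: 0.296
gripper_force: 50.0
```

```bash
python3 leg2.py
```

```text
t 17.625 p [ 0.5529 -0.0093  0.0875] toolz [ 0.123  0.004 -0.992] tooly [-0.02  -1.    -0.007] L [ 0.819 -0.02   0.573] pitch 34.95 foot [ 0.454  -0.0073  0.0748] rel a,y,n mm [9.1 0.9 0.7] q [-0.14  0.37  0.07  2.   -0.03  0.65 -1.64] F [ 0.  -0.7 -1.4]
```

>>> jog_arm([
  [[0.05,-0.05,-0.1],[0,0,0],0],
  [[0.1,-0.05,-0.15],[0,0,0],0],
  [[0.1,-0.05,-0.15],[0,0,0],0],
])

```text
clock: 18.0
position: [0.5541, -0.0096, 0.0865]
ee_rot: [-3.13, 0.032, -0.195]
force: [-3.7, 0.6, 4.9]
width: 0.29
gripper_force: 50.0
```

>>> jog_arm([
  [[-0.2,0,-0.14],[0,0,0],0],
  [[-0.4,0,-0.28],[0,0,0],0],
  [[-0.6,0,-0.42],[0,0,0],0],
  [[-0.6,0,-0.42],[0,0,0],0],
])

```text
clock: 18.5
position: [0.5488, -0.0099, 0.0829]
ee_rot: [-3.13, 0.032, -0.197]
force: [-2.6, 0.2, 8.6]
width: 0.295
gripper_force: 50.0
```

```bash
python3 leg2.py
```

```text
t 18.5 p [ 0.5488 -0.0099  0.0829] toolz [ 0.126  0.004 -0.992] tooly [-0.02  -1.    -0.007] L [ 0.818 -0.02   0.575] pitch 35.07 foot [ 0.45   -0.0078  0.0699] rel a,y,n mm [ 3.   0.2 -0.9] q [-0.14  0.37  0.07  2.02 -0.03  0.63 -1.64] F [-2.6  0.2  8.6]
```

>>> jog_arm([
  [[-0.12,0,-0.06],[0,0,0],0],
  [[-0.24,0,-0.13],[0,0,0],0],
  [[-0.24,0,-0.13],[0,0,0],0],
])

```text
clock: 18.88
position: [0.5483, -0.0099, 0.0825]
ee_rot: [-3.129, 0.032, -0.203]
force: [1.0, 0.5, 11.6]
width: 0.292
gripper_force: 50.0
```

>>> jog_arm([
  [[-0.1,0,-0.06],[0,0,0],0],
  [[-0.2,0,-0.12],[0,0,0],0],
  [[-0.2,0,-0.12],[0,0,0],0],
])

```text
clock: 19.25
position: [0.5484, -0.0098, 0.0825]
ee_rot: [-3.129, 0.032, -0.209]
force: [4.1, 0.2, 16.5]
width: 0.289
gripper_force: 50.0
```

```bash
python3 leg2.py
```

```text
t 19.25 p [ 0.5484 -0.0098  0.0825] toolz [ 0.133  0.004 -0.991] tooly [-0.02  -1.    -0.007] L [ 0.814 -0.021  0.581] pitch 35.49 foot [ 0.4497 -0.0077  0.0688] rel a,y,n mm [ 2.1  0.3 -1.7] q [-0.14  0.36  0.07  2.03 -0.03  0.62 -1.64] F [ 4.1  0.2 16.5]
```

>>> jog_arm([
  [[0.2,0,0.12],[0,0,0],0],
  [[0.2,0,0.12],[0,0,0],0],
  [[0.2,0,0.12],[0,0,0],0.7],
  [[0.2,0,0.12],[0,0,0],0.7],
  [[0.2,0,0.12],[0,0,0],0.7],
  [[0.2,0,0.12],[0,0,0],0.7],
  [[0.2,0,0.12],[0,0,0],0.7],
])

```text
clock: 20.12
position: [0.5454, -0.0098, 0.0804]
ee_rot: [-3.13, 0.032, -0.194]
force: [-0.2, -0.3, -0.1]
width: 0.696
gripper_force: 0.0
```

>>> jog_arm([
  [[-0.3,0,3],[0,0,0],0.7],
  [[-1,0,7],[0,0,0],0.7],
  [[-1,0,12],[0,8,0],0.7],
  [[0,0,15],[0,18,0],0.7],
  [[2,0,15],[0,28,0],0.7],
  [[4,0,14],[0,38,0],0.7],
  [[5,0,12],[0,47,0],0.7],
  [[5,0,12],[0,47,0],0.7],
])

```text
clock: 21.12
position: [0.5929, -0.0096, 0.1852]
ee_rot: [2.94, -0.033, -1.093]
force: [-0.7, 0.1, -1.2]
width: 0.699
gripper_force: 0.0
```

```bash
cat > leg3.py <<'E'
from h import *
import sys
s=arm.observe();p=np.array(s["position"]);M=R.from_rotvec(s["ee_rot"]).as_matrix(); f=np.array([.4497,-.0077,.069]);L=np.array([.819,-.021,.574]);Y=np.cross(-L,[0,0,1]);Y/=np.linalg.norm(Y);N=np.cross(L,-Y) if np.cross(L,-Y)[2]>0 else np.cross(L,Y)
side=np.cross(N,L); j,Q=cloud("side"); T=(Q-f)@np.stack([L,side,N]).T*1000
h=cv2.cvtColor(j,cv2.COLOR_RGB2HSV); wood=(h[...,0]>8)&(h[...,0]<25)&(h[...,1]>60)
m=wood&(abs(T[...,1])<30)&(abs(T[...,2])<32); t=T[m]; b=t[(t[:,0]>-10)&(t[:,0]<68)]; g=t[(t[:,0]>85)&(t[:,0]<195)]
print("block",np.percentile(b,[1,50,99],axis=0).round(1)); print("shaft",len(g),np.percentile(g,[1,50,99],axis=0).round(1) if len(g) else "")
fc=b[(abs(b[:,2]-23)<5)&(abs(b[:,1])<18)]; print("face",fc.mean(0).round(1),np.polyfit(fc[:,0],fc[:,2],1).round(3))
G=f+.142*L; print("t",s["clock"],"p",p.round(4),"z",M[:,2].round(3),"y",M[:,1].round(3),"q",np.round(s["joints"],2),"grasp pt now",(p-.059*M[:,2]).round(4),"want",G.round(4),"Gtool",((G-p)@M*1000).round(1),"endtool",((f+.18*L-p)@M*1000).round(1))
if len(sys.argv)>1: save(sys.argv[1],cv2.resize(j[110:280,150:377],(796,596)))
E
python3 leg3.py c7
```

```text
block [[ -0.2 -25.5 -14.8]
 [ 33.8 -19.3  24.9]
 [ 66.9  20.4  28.4]]
shaft 507 [[ 85.7 -16.1  -7.5]
 [130.5 -10.1  11.2]
 [177.    8.6  16.8]]
face [34.4 -0.7 26.1] [-1.3000e-02  2.6524e+01]
t 21.125 p [ 0.5929 -0.0096  0.1852] z [-0.653  0.003 -0.757] y [-0.018 -1.     0.012] q [-0.11  0.92  0.15  0.94 -0.12  2.   -1.58] grasp pt now [ 0.6314 -0.0097  0.2299] want [ 0.566  -0.0107  0.1505] Gtool [ 2.4  1.2 43.8] endtool [11.7  1.7  7. ]
```

View pics/c7.png

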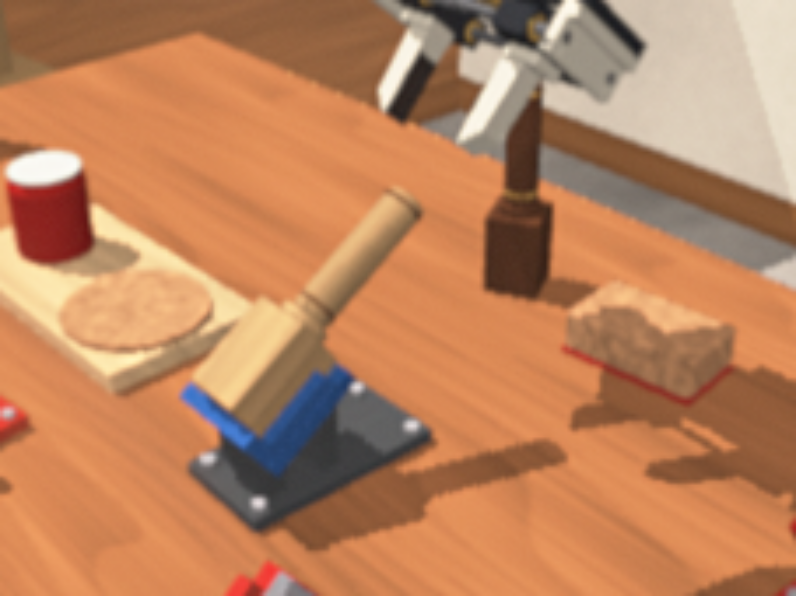

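The leg leans home in the cradle on its own (block at (260,370), shaft tip at (405,200)), and everything else is undisturbed. q6 is at its limit, so use about 35° of tilt. Approach along the shaft.

>>> jog_arm([
  [[-0.3,-0.2,-0.5],[0,-5.7,0],0.7],
  [[-1.8,-0.2,-2.5],[0,-5.7,0],0.7],
  [[-3.3,-0.2,-4.5],[0,-5.7,0],0.7],
  [[-4.8,-0.2,-6.4],[0,-5.7,0],0.7],
  [[-6.1,-0.2,-8.1],[0,-5.7,0],0.7],
  [[-6.1,-0.2,-8.1],[0,-5.7,0],0.7],
])

```text
clock: 21.92
position: [0.532, -0.0118, 0.1215]
ee_rot: [3.004, -0.033, -0.914]
force: [0.4, -0.2, 0.5]
width: 0.697
gripper_force: 0.0
```

```bash
python3 leg3.py
python3 - <<'E'
from h import *
i,P=cloud("wrist"); save("w8",i)
s=arm.observe(); T=(P-np.array(s["position"]))@R.from_rotvec(s["ee_rot"]).as_matrix()*1000
h=cv2.cvtColor(i,cv2.COLOR_RGB2HSV); m=(h[...,0]>8)&(h[...,0]<25)&(h[...,1]>60)&(abs(T[...,1])<25)&(T[...,2]<-20)&(T[...,2]>-110)&(abs(T[...,0])<50); t=T[m]; print(len(t),np.percentile(t,[1,50,99],axis=0).round(1) if len(t) else "", s["force"])
E
```

```text
block [[ -0.3 -25.4 -14.7]
 [ 33.7 -19.5  24.9]
 [ 66.8  21.1  28.3]]
shaft 445 [[ 85.4 -15.5  -5. ]
 [124.9  -8.2  11.9]
 [175.9  29.7  16.6]]
face [34.2 -0.4 26.1] [-1.5000e-02  2.6662e+01]
t 21.925 p [ 0.532  -0.0118  0.1215] z [-0.557  0.005 -0.83 ] y [-0.02  -1.     0.007] q [-0.12  0.77  0.13  1.35 -0.1   1.63 -1.57] grasp pt now [ 0.5649 -0.0121  0.1705] want [ 0.566  -0.0107  0.1505] Gtool [ 12.   -1.6 -43. ] endtool [ 25.7  -1.2 -78.5]
4430 [[ 11.6 -14.9 -81. ]
 [ 24.8  -2.1 -76.4]
 [ 36.   10.6 -68.1]] [-0.15770052 -0.27495959  0.33587441]
```

View pics/w8.png

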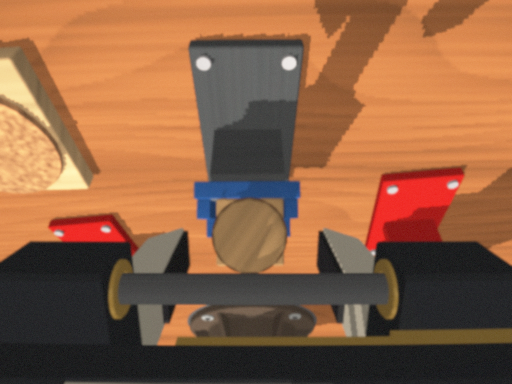

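Wrist view: the shaft end disc at (250,235) lies between the open fingers, the blue bed behind it; its measured centre agrees with the model within 2 mm. Complete the descent and grip.

>>> jog_arm([
  [[0.1,0.1,-0.7],[0,0,0],0.7],
  [[0.1,0.1,-1.4],[0,0,0],0.7],
  [[0.1,0.1,-2],[0,0,0],0.7],
  [[0.1,0.1,-2],[0,0,0],0.7],
])

```text
clock: 22.52
position: [0.5333, -0.0108, 0.0971]
ee_rot: [3.001, -0.033, -0.921]
force: [0.3, 0.0, -0.2]
width: 0.7
gripper_force: 0.0
```

```bash
python3 leg3.py | tail -1; python3 -c "
from h import *; print(arm.observe()['force'])"
```

```text
t 22.525 p [ 0.5333 -0.0108  0.0971] z [-0.561  0.004 -0.828] y [-0.019 -1.     0.008] q [-0.12  0.8   0.13  1.35 -0.1   1.59 -1.57] grasp pt now [ 0.5664 -0.0111  0.146 ] want [ 0.566  -0.0107  0.1505] Gtool [ -2.9  -0.3 -62.5] endtool [ 10.7   0.  -98.1]
[-0.69637951 -0.86747594  0.31291248]
```

>>> jog_arm([
  [[0,0,0.4],[0,0,0],0.7],
  [[0,0,0.4],[0,0,0],0],
  [[0,0,0.4],[0,0,0],0],
  [[0,0,0.4],[0,0,0],0],
  [[0,0,0.4],[0,0,0],0],
  [[0,0,0.4],[0,0,0],0],
  [[0,0,0.4],[0,0,0],0],
  [[0,0,0.4],[0,0,0],0],
], newtons=60)

```text
clock: 23.58
position: [0.5336, -0.0108, 0.1019]
ee_rot: [3.002, -0.033, -0.919]
force: [-0.3, 0.0, -0.6]
width: 0.295
gripper_force: 59.9
```

```bash
python3 leg3.py | tail -1
python3 - <<'E'
from h import *
s=arm.observe();p=np.array(s["position"]);M=R.from_rotvec(s["ee_rot"]).as_matrix()
f=np.array([.4490,-.0085,.0705]);L=np.array([.819,-.021,.574]);L/=np.linalg.norm(L)
np.savez("grip.npz",f=(f-p)@M,L=L@M); print((f-p)@M,L@M,s["force"])
E
```

```text
t 23.575 p [ 0.5336 -0.0108  0.1019] z [-0.56   0.004 -0.829] y [-0.019 -1.     0.008] q [-0.12  0.79  0.13  1.35 -0.1   1.6  -1.57] grasp pt now [ 0.5667 -0.011   0.1508] want [ 0.566  -0.0107  0.1505] Gtool [ -0.4  -0.3 -58.4] endtool [ 13.2   0.  -93.9]
[-0.05256089 -0.00093188  0.07341591] [ 0.35734624  0.00981059 -0.93392046] [-0.78088351  0.92599384 -0.73883742]
```

>>> jog_arm([
  [[0,0,2],[0,0,0],0],
  [[0,0,5],[0,0,0],0],
  [[0,0,9],[0,0,0],0],
  [[0,0,13],[0,-9,0],0],
  [[0,0,15],[0,-18,0],0],
  [[0,0,15],[0,-27,0],0],
  [[0,0,15],[0,-36,0],0],
  [[0,0,15],[0,-45,0],0],
])

```text
clock: 24.62
position: [0.5339, -0.0109, 0.2542]
ee_rot: [-3.119, 0.032, -0.311]
force: [0.7, -0.3, -1.0]
width: 0.296
gripper_force: 59.9
```

>>> jog_arm([
  [[0,3,0],[0,-8,0],0],
  [[0,7,0],[0,-10,0],0],
  [[0,11,0],[0,-10,0],0],
  [[0,15,0],[0,-10,0],0],
  [[0,19,0],[0,-10,0],0],
  [[0,22,0],[0,-10,0],0],
  [[0,22,0],[0,-10,0],0],
])

```text
clock: 25.5
position: [0.5332, 0.2119, 0.253]
ee_rot: [-3.08, 0.025, -0.571]
force: [0.6, -0.5, -2.2]
width: 0.297
gripper_force: 59.9
```

```bash
cat > up.py <<'E'
from h import *
def st(tgt=(.512,.215,.024)):
    g=np.load("grip.npz"); s=arm.observe();p=np.array(s["position"]);M=R.from_rotvec(s["ee_rot"]).as_matrix(); f=p+M@g["f"];L=M@g["L"]; L/=np.linalg.norm(L)
    fix=np.degrees(np.cross(L,[0,0,1]))
    print("t",s["clock"],"p",p.round(4),"z",M[:,2].round(3),"L",L.round(4),"fix rotvec deg",fix.round(2),"foot",f.round(4),"foot-tgt cm",(100*(f-np.array(tgt))).round(2),"after fix TCP shift cm",(100*(np.array(tgt)-f-(R.from_rotvec(np.radians(fix)).apply(p-f)-(p-f))+0*(p-f)+2*(R.from_rotvec(np.radians(fix)).apply(p-f)-(p-f)))).round(2),"q",np.round(s["joints"],2),"F",np.round(s["force"],1),"w",round(s["width"],3))
    return f,L,M
def obs(n,f,L,M):
    j,Q=cloud(n); h=cv2.cvtColor(j,cv2.COLOR_RGB2HSV); wood=(h[...,0]>8)&(h[...,0]<27)&(h[...,1]>50)
    # leg frame: block axes from tool
    y=M[:,1]-L*(M[:,1]@L); y/=np.linalg.norm(y); x=np.cross(y,L); T=(Q-f)@np.stack([x,y,L]).T*1000
    m=wood&(abs(T[...,0])<40)&(abs(T[...,1])<40)&(T[...,2]>8)&(T[...,2]<66)&(Q[...,2]>.034); t=T[m]
    print(n,len(t),np.percentile(t,[2,50,98],axis=0).round(1).tolist())
    q=Q[m]
    for k,nm in ((0,"x"),(1,"y")):
        for sg in (1,-1):
            g=t[(abs(t[:,k]*sg-23)<6)&(abs(t[:,1-k])<18)]
            if len(g)>40: print("  face",sg,nm,len(g),"offset",g[:,k].mean().round(1),"tilt deg (d%s/dL)"%nm,np.degrees(np.polyfit(g[:,2],g[:,k],1)[0]).round(2))
if __name__=="__main__":
    a=st(); obs("side",*a); obs("scene",*a)
E
python3 up.py
```

```text
t 25.5 p [0.5332 0.2119 0.253 ] z [ 0.358  0.006 -0.934] L [-0.0012 -0.0218  0.9998] fix rotvec deg [-1.25  0.07  0.  ] foot [0.5105 0.2142 0.1657] foot-tgt cm [-0.15 -0.08 14.17] after fix TCP shift cm [  0.16   0.27 -14.17] q [-0.51  0.11 -0.11  1.94  0.3   0.81 -2.39] F [ 0.6 -0.5 -2.2] w 0.297
side 527 [[-18.9, -17.3, 8.6], [13.2, 23.0, 37.4], [26.2, 26.3, 64.8]]
  face 1 x 137 offset 25.0 tilt deg (dx/dL) -2.13
  face 1 y 284 offset 23.8 tilt deg (dy/dL) 0.01
scene 264 [[-26.7, -19.3, 8.9], [-23.8, 15.7, 38.4], [17.5, 24.9, 65.7]]
  face -1 x 134 offset -24.6 tilt deg (dx/dL) -0.99
  face 1 y 83 offset 23.7 tilt deg (dy/dL) -0.45
```

>>> jog_arm([
  [[0,0.2,-3],[-1.1,-1.2,0],0],
  [[0,0.3,-6],[-1.1,-1.2,0],0],
  [[0,0.3,-9],[-1.1,-1.2,0],0],
  [[0,0.3,-11],[-1.1,-1.2,0],0],
  [[0,0.3,-12.5],[-1.1,-1.2,0],0],
  [[0,0.3,-12.5],[-1.1,-1.2,0],0],
  [[0,0.3,-12.5],[-1.1,-1.2,0],0],
])

```text
clock: 26.48
position: [0.5343, 0.2122, 0.1279]
ee_rot: [3.072, -0.026, 0.604]
force: [-0.8, 0.6, -1.2]
width: 0.298
gripper_force: 59.9
```

```bash
python3 up.py
```

```text
t 26.475 p [0.5343 0.2122 0.1279] z [ 0.378 -0.013 -0.926] L [-0.0227 -0.0023  0.9997] fix rotvec deg [-0.13  1.3   0.  ] foot [0.5134 0.2129 0.04  ] foot-tgt cm [ 0.14 -0.21  1.6 ] after fix TCP shift cm [ 0.06  0.23 -1.65] q [-0.59  0.26 -0.06  2.12  0.54  0.52 -2.67] F [-0.8  0.6 -1.2] w 0.298
side 431 [[-19.6, -17.7, 9.3], [12.4, 22.4, 37.6], [25.5, 25.9, 64.9]]
  face 1 x 112 offset 24.4 tilt deg (dx/dL) -1.56
  face 1 y 232 offset 23.3 tilt deg (dy/dL) -0.6
scene 216 [[-27.0, -22.8, 9.8], [-23.6, 14.0, 39.0], [17.8, 22.7, 65.1]]
  face -1 x 102 offset -24.9 tilt deg (dx/dL) -0.04
  face 1 y 68 offset 21.2 tilt deg (dy/dL) -0.63
```

>>> jog_arm([
  [[0,0.5,0],[0,0.5,8],0],
  [[-0.05,0.8,0],[0,0.5,15],0],
  [[-0.05,0.8,-0.5],[0,0.5,15],0],
  [[-0.05,0.8,-1],[0,0.5,15],0],
  [[-0.05,0.8,-1.2],[0,0.5,15],0],
  [[-0.05,0.8,-1.2],[0,0.5,15],0],
])

```text
clock: 27.32
position: [0.5329, 0.2207, 0.1146]
ee_rot: [-3.025, -0.373, -0.58]
force: [1.4, -0.2, -2.1]
width: 0.293
gripper_force: 59.9
```

```bash
python3 up.py
```

```text
t 27.325 p [0.5329 0.2207 0.1146] z [ 0.359  0.083 -0.929] L [-0.0112 -0.006   0.9999] fix rotvec deg [-0.34  0.64  0.  ] foot [0.5117 0.2158 0.027 ] foot-tgt cm [-0.03  0.08  0.3 ] after fix TCP shift cm [ 0.13 -0.03 -0.33] q [-0.44  0.27 -0.16  2.15  0.45  0.41 -2.3 ] F [ 1.4 -0.2 -2.1] w 0.293
side 444 [[-18.6, -19.7, 9.3], [22.2, 21.1, 37.6], [26.2, 25.0, 64.5]]
  face 1 x 173 offset 24.4 tilt deg (dx/dL) -1.18
  face 1 y 184 offset 22.9 tilt deg (dy/dL) -0.16
scene 210 [[-26.8, -21.2, 9.0], [-21.6, 20.4, 38.5], [17.5, 23.3, 65.7]]
  face -1 x 79 offset -25.0 tilt deg (dx/dL) -0.37
  face 1 y 88 offset 21.8 tilt deg (dy/dL) -0.34
```

Upright within half a degree and centred on the pad. Lower to contact.

>>> jog_arm([
  [[0,0,-0.1],[0,0,0],0],
  [[0,0,-0.2],[0,0,0],0],
  [[0,0,-0.3],[0,0,0],0],
  [[0,0,-0.3],[0,0,0],0],
])

```text
clock: 27.92
position: [0.534, 0.2205, 0.1133]
ee_rot: [-3.024, -0.372, -0.583]
force: [-4.3, -2.3, 11.7]
width: 0.298
gripper_force: 59.9
```

>>> jog_arm([
  [[0,0,0.1],[0,0,0],0],
  [[0,0,0.1],[0,0,0],0],
], newtons=15)

```text
clock: 28.18
position: [0.5335, 0.2203, 0.1133]
ee_rot: [-3.024, -0.373, -0.581]
force: [-1.6, -0.4, 3.0]
width: 0.303
gripper_force: 15.0
```

>>> jog_arm([
  [[0,0,0],[0,0,0],0.32],
  [[0,0,0],[0,0,0],0.34],
  [[0,0,0],[0,0,0],0.4],
  [[0,0,0],[0,0,0],0.6],
  [[0,0,0],[0,0,0],0.8],
  [[0,0,0],[0,0,0],0.8],
])

```text
clock: 28.92
position: [0.5332, 0.2202, 0.1129]
ee_rot: [-3.025, -0.373, -0.58]
force: [-0.2, 0.4, -0.2]
width: 0.676
gripper_force: 0.0
```

```bash
python3 up.py
```

```text
t 28.925 p [0.5332 0.2202 0.1129] z [ 0.36   0.083 -0.929] L [-0.0117 -0.0061  0.9999] fix rotvec deg [-0.35  0.67  0.  ] foot [0.512  0.2152 0.0253] foot-tgt cm [0.   0.02 0.13] after fix TCP shift cm [ 0.1   0.03 -0.16] q [-0.44  0.27 -0.16  2.15  0.45  0.4  -2.3 ] F [-0.2  0.4 -0.2] w 0.676
side 436 [[-18.5, -18.6, 9.7], [22.2, 21.9, 38.0], [27.4, 25.6, 64.9]]
  face 1 x 165 offset 25.2 tilt deg (dx/dL) -1.09
  face 1 y 185 offset 23.6 tilt deg (dy/dL) -0.29
scene 208 [[-25.6, -19.8, 10.1], [-20.9, 21.2, 39.6], [18.3, 24.4, 65.8]]
  face -1 x 78 offset -24.2 tilt deg (dx/dL) 0.31
  face 1 y 89 offset 22.7 tilt deg (dy/dL) 0.16
```

>>> jog_arm([
  [[-0.4,-0.1,1],[0,0,0],0.8],
  [[-1.1,-0.2,2.8],[0,0,0],0.8],
  [[-1.8,-0.4,4.6],[0,0,0],0.8],
  [[-2.9,-0.7,7.4],[0,0,0],0.8],
  [[-4.3,-1,11],[0,0,0],0.8],
  [[-5.8,-1.4,15],[0,0,0],0.8],
  [[-5.8,-1.4,15],[0,0,0],0.8],
])

```text
clock: 29.9
position: [0.4757, 0.2072, 0.2672]
ee_rot: [-3.02, -0.373, -0.589]
force: [0.1, 0.1, 0.2]
width: 0.802
gripper_force: 0.0
```

Run:
```python
from h import *
s=arm.observe(); print(s["clock"],s["position"],s["force"])
for n in ("side","scene"):
    j,Q=cloud(n); h=cv2.cvtColor(j,cv2.COLOR_RGB2HSV); f=np.load(n+".npz")["P"]
    wood=(h[...,0]>8)&(h[...,0]<27)&(h[...,1]>50)
    m=wood&(np.hypot(Q[...,0]-.512,Q[...,1]-.215)<.07)&(Q[...,2]>.035)&(Q[...,2]<.23); q=Q[m]
    print(n,"top z",np.percentile(q[:,2],99.5).round(3))
    for a,b in ((.04,.09),(.11,.15),(.16,.2)):
        g=q[(q[:,2]>a)&(q[:,2]<b)]; print("  ",a,len(g),((np.percentile(g[:,:2],2,axis=0)+np.percentile(g[:,:2],98,axis=0))/2).round(4))
    for nm,c in (("tin",(.517,.355)),("fin",(.797,.0615)),("sand",(.785,-.08))):
        for P in (f,Q):
            mm=(np.hypot(P[...,0]-c[0],P[...,1]-c[1])<.06)&(P[...,2]>.03)&(P[...,2]<.2); print("   ",nm,mm.sum(),P[mm].mean(0).round(4))
```

```text
29.9 [0.47569379 0.20720321 0.26715836] [0.11937966 0.0684731  0.21579468]
side top z 0.205
   0.04 388 [0.5087 0.2066]
   0.11 147 [0.5073 0.2084]
   0.16 163 [0.5069 0.2076]
    tin 593 [0.5041 0.3362 0.0707]
    tin 584 [0.5038 0.3361 0.0712]
    fin 701 [0.7766 0.0573 0.0966]
    fin 701 [0.7768 0.0573 0.0969]
    sand 599 [ 0.7717 -0.0852  0.0374]
    sand 607 [ 0.7715 -0.0853  0.0373]
scene top z 0.206
   0.04 174 [0.5193 0.2141]
   0.11 73 [0.5181 0.2128]
   0.16 80 [0.5172 0.2126]
    tin 480 [0.5262 0.3472 0.0784]
    tin 483 [0.5263 0.347  0.0784]
    fin 478 [0.7963 0.062  0.1049]
    fin 481 [0.7962 0.062  0.1048]
    sand 814 [ 0.7807 -0.0801  0.0373]
    sand 806 [ 0.7804 -0.0803  0.0371]
```

The leg is standing upright at the pad's centre (top at 0.205 m, as it should be), the bystanders have not moved, and the gripper is clear.

```bash
python3 -c "
from cell import arm; print(arm.sign_off())"
```

```text
the job is handed in; nothing more can be done
None
```

The leg was leaned in the blue cradle and released, then regripped and stood upright on the cork pad, within about 1 cm of its centre, and handed in at about 30 s; the tin, dark leg and sanding block did not move, but I viewed 11 pictures against the limit of 10.

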